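# Pile the plates in the jig and hold the index knob at its third click

## Robot

A 6-joint arm with a two-finger parallel gripper is mounted at the origin on the work surface. World frame = base frame: x ahead of the robot, y to its left, z up, the work surface at z = 0. Lengths are in m, angles in rad, forces in N, time in s.
With the tool pointing down it reaches from about 0.325 to 0.775 m from the base axis. Payload 5.5 kg.
Tool frame: the origin (TCP) lies at the very end of the fingers, on their centre line; the grasp point (between the pads) lies 19 mm behind it (grip_depth is the distance from the TCP to the grasp point, in m); z points along the fingers, y is the direction in which the jaws open and shut (so a half turn about z gives the same grasp; the last joint's range is limited). The gripper opens to 85 mm and grips with 20 to 120 N. Pads are 22 mm wide; open, the fingers measure 114 mm over their backs; the gripper's body (76 mm by 85 mm) begins 54 mm behind the grasp point. The pads swing forward as they close: fully open they stand 13 mm farther back than shut.
Start: joints at [1.134, 0.091, 1.231, -0, 1.82, -0.057], TCP at [0.222, 0.557, 0.231] pointing down, gripper open.
Joint ranges: [-2.87, 2.87], [-0.86, 2.18], [0.17, 2.46], [-1.51, 4.65], [0.06, 2.69], [-2.65, 2.65]. Speed limits (rad/s): [2.57, 2.57, 3.01, 3.14, 3.14, 3.14].

## Interface

Orientations are given as a unit quaternion [w, x, y, z].
In Python, from rig import get_state, get_image, camera_info, job_done, grip_depth gives the robot as it stands.
- The arm moves only by the tool send_rows, never from a script. Its argument "motion" is a list of rows, each a list of 7 numbers: the closure, from -1 (fully open) to 1 (shut), then the shift along the tool's x, y, z in m, then the turn, a rotation vector about the tool's x, y, z in degrees. A call has 1 to 10 rows; each row is the pose to reach, as a shift and turn from the pose commanded when the call began, along the tool's axes at that moment; what a row does not reach only later rows make up. A row lasts 1/8 s, in which the tool goes at most 62.5 mm and 10.7 degrees, less where a joint would pass 70% of its speed; a pose out of reach is approached as far as the arm can. A call with a gripper value outside its range is refused whole. The fingers move at their own pace and stop on an object; the grip force is fixed at half the most. Time passes only in rows, so rows that repeat a pose let the fingers close. It gives the time, the measured TCP pose, the force and the opening at its end, in the units of the state.
- get_state(): the state, without advancing time (a new reading comes with each control period).
- get_image(name): name is "scene" or "top" or "wrist"; returns the picture (420x560x3 uint8, blue, green, red); there is no depth.
- camera_info(name): a dict with "K" (3x3 intrinsics, pixels), "rvec" (rotation vector, rad) and "tvec" (3), from world to camera coordinates, as OpenCV has them; the wrist camera has in their place "T_tool_cam" (4x4, takes a point from camera to tool coordinates, whose origin is the TCP and whose axes are the flange's). Camera axes: x right, y down, z forward; pixel columns grow to the right and rows downward; lengths in m; the calibration is good to about 2 mm. The wrist camera is an equidistant fisheye: a pixel r from the principal point sees the ray r / f radians off the axis. A picture is of the moment at which its call begins: read the wrist's pose just before it. camera_info takes no time and is no camera call.
- job_done(): hands the job in, once; it reports no verdict.
The state is a dict: "t": time; "joints": joint angles; "qd": joint speeds; "tau": joint torques, N m; "tcp_pos": TCP position; "ee_rot": TCP orientation; "ft_force": force on the tool from outside, world axes, zero at the start; "moment": the same for the moment, N m; "gripper_width": opening from 0.0 (shut) to 1.0 (fully open).
Only numpy, scipy, OpenCV 4.12 (cv2) and the standard library are available. Lean on these libraries where they do the work, as an engineer would, in place of code of your own. Each camera call takes 0.05 s, during which the arm holds its last target.

## Task

Stack the two loose steel plates squarely on the jig's bed block, one on top of the other and flush with the block, and let go of them. Then turn the black index knob clockwise, three clicks on from home and not as far as the fourth, so that its arm swings over the pile. The knob springs back home if released, so finish while still gripping it and holding it at the third click; leave the tape, wrench and pull handle alone.

Things in the scene. Friction and masses are not known exactly. Their poses are not given: they have to be found in the camera images.
- plate_a: Loose flat stainless plate, 50 (own x) x 90 (own y) x 10 mm thick, about 0.35 kg, lying flat on the table. Origin: centre of its underside; z up. Grip it across the 50 mm width. Identical to plate_b; either may go first.
- plate_b: The second plate, same size and frame as plate_a.
- jig: Indexing jig, fixed to the table: dark steel slab 110 (x) x 270 (y) x 12 mm high, reaching 45 mm to +y and 225 mm to -y of the origin; on it a bare aluminium bed block and a dark round post 52 mm in diameter. Origin: on the knob's axis, at table height. The bed block stands 150 mm from the axis along the jig's own -y.
- bed (a point): Centre of the top face of the bed block, 30 mm above the table. The block is 50 (jig x) x 90 (jig y) mm, the same outline as a plate, its top 18 mm above the slab, clear on all sides. Axes as the jig's. Two plates make a pile reaching 50 mm above the table.
- index (a joint): Turn of the index knob, rad: 0 at home (its start, against a stop), growing clockwise seen from above. Clicks every 20 degrees (0.349 rad): third 1.047, fourth 1.396, end stop 1.745. A spring, 0.10 Nm at home to 0.18 Nm at the end, returns it home when released; the clicks add a ripple of 0.07 Nm (effort rises after each click, drops before the next).
- index_grip (a point): Point on the knob's vertical axis at the height to grip, 94 mm above the table. The knob is a black upright bar 44 long (own x) x 14 thick (own y) x 34 mm high, from 72 to 106 mm above the table: grip it from above across the 14 mm. Under the bar a steel arm turns with it, its top 66 mm above the table.
- swing_tip (a point): Outer end, on top, of the flat steel arm that turns with the knob: 145 mm long from the axis along the knob's own x, 22 mm wide, 58 to 66 mm above the table, with a 44 mm disc around the axis. At home it stands 60 degrees anticlockwise (from above) of the direction from knob to bed block; at the third click it lies over the pile, 8 mm clear.
- tape: Bystander: black tape roll lying flat, 90 mm across, 25 mm high; origin at the centre of its underside.
- wrench: Bystander: steel wrench lying flat, about 180 mm long along its own x; origin at the middle of its underside.
- pull: Bystander: black U-shaped pull handle lying flat, 132 x 47 x 12 mm; origin at the middle of its long bar, legs towards its own +x.
Mind the look-alikes: they are no part of the job. Leave any pink look-alike of the plate_a alone.

How it is judged:
On the way, in this order (a step that is already met when the one before it is completed fails the run):
1. both plates piled squarely on the bed block and let go, the knob still at home (horizontal distance between each of plate_a, plate_b and bed below 0.006 m and angle between the y axis of each of plate_a, plate_b and the y axis of jig, either way round below 0.1 rad and angle between each of plate_a, plate_b's own z axis and vertical below 0.06 rad and z of plate_a in the frame of bed between -0.003 and 0.013 m and contact force between the fingers and plate_a below 0.3 N and z of plate_b in the frame of bed between -0.003 and 0.013 m and contact force between the fingers and plate_b below 0.3 N and linear speed of each of plate_a, plate_b below 0.02 m/s and value of joint index below 0.15 rad), for 0.2 s.
2. the gripped knob is at its third click (value of joint index between 0.927198 and 1.1672 rad and contact force between the fingers and index above 1 N), for 0.3 s.
At the end, for the whole second after the job is handed in: Both plates lie flat one on the other on the bed block, each centred on it within 6 mm and in line within 0.10 rad, at rest and not touched by the fingers; the fingers touch the knob with more than 1 N and hold it within 0.12 rad of the third click (1.047 rad) (all of step 2 and horizontal distance between each of plate_a, plate_b and bed below 0.006 m and angle between the y axis of each of plate_a, plate_b and the y axis of jig, either way round below 0.1 rad and angle between each of plate_a, plate_b's own z axis and vertical below 0.06 rad and z of plate_a in the frame of bed between -0.003 and 0.013 m and contact force between the fingers and plate_a below 0.3 N and z of plate_b in the frame of bed between -0.003 and 0.013 m and contact force between the fingers and plate_b below 0.3 N and linear speed of each of plate_a, plate_b below 0.02 m/s); the arm keeps its last pose, push and grip.
It fails at once if the knob is turned well past the third click, nearly to the fourth (beyond 1.32 rad) (value of joint index above 1.32 rad).
It fails at once if the tape roll is disturbed (moved more than 25 mm) (distance of tape from where it was at the start of the episode above 0.025 m).
It fails at once if the wrench is disturbed (moved more than 25 mm) (distance of wrench from where it was at the start of the episode above 0.025 m).
It fails at once if the pull handle is disturbed (moved more than 25 mm) (distance of pull from where it was at the start of the episode above 0.025 m).
It also fails if it takes over 58 s, if anything falls off the work surface, if the arm or the gripper's body presses on something with over 40 N, if the wrist force passes 120 N, or if a joint passes its speed limit or range.

## Working session

There is one attempt and no reset: what is moved stays moved. The work goes in short steps, Python scripts to look and compute and a tool call to move; the robot and the scene stay as the last step left them, time stands still between calls to the robot, and variables do not carry over. Pictures are saved under pics/ and viewed, and the job is handed in when it is done.

Besides the shell and the picture viewer there is one more tool, called after "Request:" as name(argument=value, ...), one argument or row to a line, values as JSON. send_rows: Moves the arm, as the interface text tells. Its arguments: {"type":"object","properties":{"motion":{"type":"array"}},"required":["motion"]}

```bash
mkdir -p pics; ls
python3 - <<'E'
from rig import *
import cv2
print(get_state(), grip_depth)
for n in ("top","scene","wrist"):
    c=camera_info(n); print(n,c)
    cv2.imwrite(f"pics/{n}0.png",get_image(n))
E
```

```text
pics
{'t': 0.0, 'joints': array([ 1.13429847e+00,  9.18420652e-02,  1.23190283e+00, -2.14421081e-05,
        1.81976625e+00, -5.66966354e-02]), 'qd': array([ 0.00194154, -0.00014697, -0.00111629, -0.00138553, -0.00166816,
       -0.00094901]), 'tau': array([ 1.54931011e-03, -4.58742106e+01, -4.18019521e+01, -5.19225853e-05,
        1.17275957e-02, -3.15545606e-05]), 'tcp_pos': array([0.22233014, 0.55698808, 0.23015134]), 'ee_rot': array([-2.24078620e-04,  1.88763789e-01,  9.82022053e-01, -9.32764337e-04]), 'ft_force': array([-0.33432144, -1.23279843, -0.39568706]), 'moment': array([-0.06397639,  0.01530963, -0.05296777]), 'gripper_width': 1.000459537959546} 0.0187
top {'K': array([[520.77296496,   0.        , 276.91489416],
       [  0.        , 520.77296496, 206.27817385],
       [  0.        ,   0.        ,   1.        ]]), 'rvec': array([ 1.97821327, -2.20738019,  0.26663988]), 'tvec': array([-0.06601839,  0.53600997,  1.06794789])}
scene {'K': array([[523.08104882,   0.        , 283.74847328],
       [  0.        , 523.08104882, 210.72256543],
       [  0.        ,   0.        ,   1.        ]]), 'rvec': array([ 0.92605087,  2.74618071, -0.73947504]), 'tvec': array([ 0.49617956, -0.1481114 ,  1.3956822 ])}
wrist {'K': array([[325.1922621 ,   0.        , 283.66832199],
       [  0.        , 325.1922621 , 209.94043436],
       [  0.        ,   0.        ,   1.        ]]), 'T_tool_cam': array([[-2.40964089e-04, -9.46443296e-01, -3.22869989e-01,
         8.26815696e-02],
       [ 9.99999926e-01, -1.30725949e-04, -3.63116354e-04,
         3.84194463e-05],
       [ 3.01461554e-04, -3.22870053e-01,  9.46443257e-01,
        -1.43571820e-01],
       [ 0.00000000e+00,  0.00000000e+00,  0.00000000e+00,
         1.00000000e+00]])}
```

View pics/top0.png

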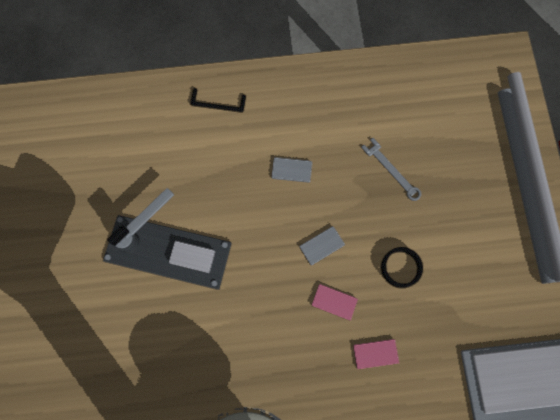

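View pics/scene0.png

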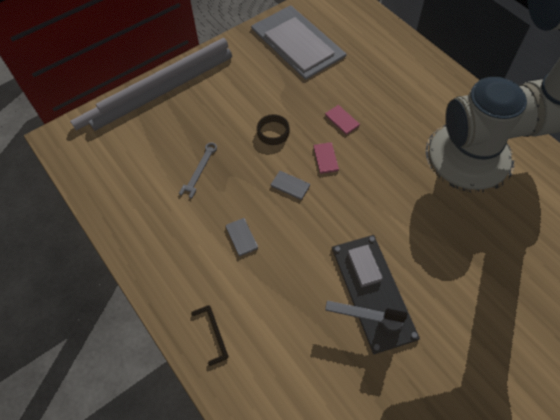

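View pics/wrist0.png

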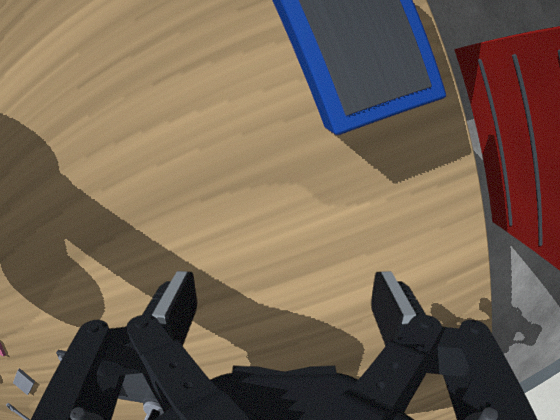

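```bash
cat > h.py <<'E'
import numpy as np, cv2
from rig import *
from scipy.spatial.transform import Rotation as R
def pix2w(cam,uv,z):
    c=camera_info(cam);Rm=cv2.Rodrigues(c["rvec"])[0];t=c["tvec"]
    d=Rm.T@np.linalg.solve(c["K"],[uv[0],uv[1],1.]); o=-Rm.T@t
    return o+d*(z-o[2])/d[2]
def w2pix(cam,p):
    c=camera_info(cam);Rm=cv2.Rodrigues(c["rvec"])[0]
    q=c["K"]@(Rm@np.asarray(p,float)+c["tvec"]);return q[:2]/q[2]
def tool(s=None):
    s=s or get_state();q=s["ee_rot"];return R.from_quat([q[1],q[2],q[3],q[0]]),np.array(s["tcp_pos"])
def wpix2w(uv,z,s):
    c=camera_info("wrist");K=c["K"];T=np.array(c["T_tool_cam"]);Rt,p=tool(s)
    a=(np.array(uv,float)-K[:2,2])/K[0,0];r=np.hypot(*a)+1e-12
    d=np.r_[a/r*np.sin(r),np.cos(r)]
    d=Rt.apply(T[:3,:3]@d);o=p+Rt.apply(T[:3,3]);return o+d*(z-o[2])/d[2]
def w2wpix(P,s):
    c=camera_info("wrist");K=c["K"];T=np.array(c["T_tool_cam"]);Rt,p=tool(s)
    q=T[:3,:3].T@(Rt.inv().apply(np.asarray(P,float)-p)-T[:3,3])
    r=np.hypot(q[0],q[1]);return K[:2,2]+K[0,0]*np.arctan2(r,q[2])*q[:2]/r
E
python3 - <<'E'
from h import *
for cam in("top","scene"):
    im=cv2.imread(f"pics/{cam}0.png")
    hsv=cv2.cvtColor(im,cv2.COLOR_BGR2HSV)
    m=((hsv[...,1]<50)&(hsv[...,2]>75)).astype(np.uint8)
    n,l,st,ce=cv2.connectedComponentsWithStats(m)
    for i in range(1,n):
        if 200<st[i,4]<2000:
            c=cv2.findContours((l==i).astype(np.uint8),0,2)[0][0]
            r=cv2.minAreaRect(c);b=cv2.boxPoints(r)
            for z in(0.01,0.03):
                w=np.array([pix2w(cam,p,z)[:2] for p in b])
                e=[np.linalg.norm(w[1]-w[0]),np.linalg.norm(w[2]-w[1])]
                k=int(np.argmax(e));v=w[k+1]-w[k]
                print(cam,z,np.round(r[0],1),st[i,4],"ctr",w.mean(0).round(4),"e",np.round(e,3),"long ang",np.degrees(np.arctan2(v[1],v[0])).round(1))
im=cv2.imread("pics/top0.png")
a=cv2.resize(im[200:300,90:240],None,fx=4,fy=4,interpolation=2);b=cv2.resize(im[140:280,250:365],None,fx=4,fy=4,interpolation=2)
cv2.imwrite("pics/cj.png",a);cv2.imwrite("pics/cp.png",b)
E
```

```text
top 0.01 [542.  17.] 634 ctr [ 0.9532 -0.8396] e [0.086 0.097] long ang 166.3
top 0.03 [542.  17.] 634 ctr [ 0.9411 -0.8268] e [0.084 0.096] long ang 166.3
top 0.01 [303.9  34.2] 584 ctr [ 0.9716 -0.2403] e [0.071 0.106] long ang 178.8
top 0.03 [303.9  34.2] 584 ctr [ 0.9591 -0.2378] e [0.069 0.104] long ang 178.8
top 0.01 [392.8 169.8] 665 ctr [ 0.5978 -0.4022] e [0.039 0.179] long ang -145.8
top 0.03 [392.8 169.8] 665 ctr [ 0.5919 -0.3969] e [0.038 0.176] long ang -145.8
top 0.01 [291.6 169.3] 864 ctr [ 0.6239 -0.169 ] e [0.054 0.091] long ang -102.3
top 0.03 [291.6 169.3] 864 ctr [ 0.6175 -0.1677] e [0.053 0.09 ] long ang -102.3
top 0.01 [143.1 218.1] 775 ctr [0.546  0.1796] e [0.175 0.035] long ang -44.7
top 0.03 [143.1 218.1] 775 ctr [0.5409 0.1747] e [0.172 0.034] long ang -44.7
top 0.01 [321.7 245.2] 936 ctr [ 0.4391 -0.2157] e [0.092 0.053] long ang -65.2
top 0.03 [321.7 245.2] 936 ctr [ 0.4359 -0.2137] e [0.091 0.052] long ang -65.2
top 0.01 [191.7 256.6] 1033 ctr [0.4451 0.0764] e [0.054 0.098] long ang -109.7
top 0.03 [191.7 256.6] 1033 ctr [0.4418 0.0734] e [0.054 0.096] 
[... 1437 characters left out ...]
8] 680 ctr [ 0.6283 -0.1593] e [0.051 0.09 ] long ang 76.4
scene 0.01 [365. 264.] 826 ctr [0.4348 0.07  ] e [0.055 0.098] long ang 69.0
scene 0.03 [365. 264.] 826 ctr [0.4427 0.0752] e [0.054 0.096] long ang 69.0
scene 0.01 [354.2 310.5] 544 ctr [0.5303 0.1413] e [0.024 0.13 ] long ang 130.7
scene 0.03 [354.2 310.5] 544 ctr [0.5365 0.1454] e [0.023 0.128] long ang 130.7
scene 0.01 [ 44.4 357.6] 466 ctr [ 1.1314 -0.1848] e [0.097 0.048] long ang -150.6
scene 0.03 [ 44.4 357.6] 466 ctr [ 1.127  -0.1751] e [0.096 0.048] long ang -150.6
scene 0.01 [ 18.5 393.5] 809 ctr [ 1.2067 -0.1485] e [0.08  0.106] long ang 66.2
scene 0.03 [ 18.5 393.5] 809 ctr [ 1.2009 -0.1394] e [0.079 0.104] long ang 66.2
```

View pics/cj.png

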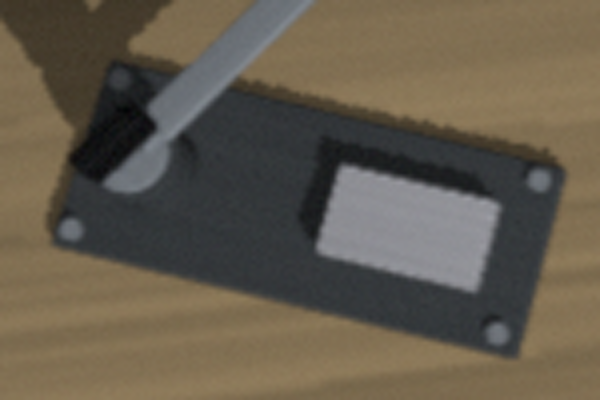

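View pics/cp.png

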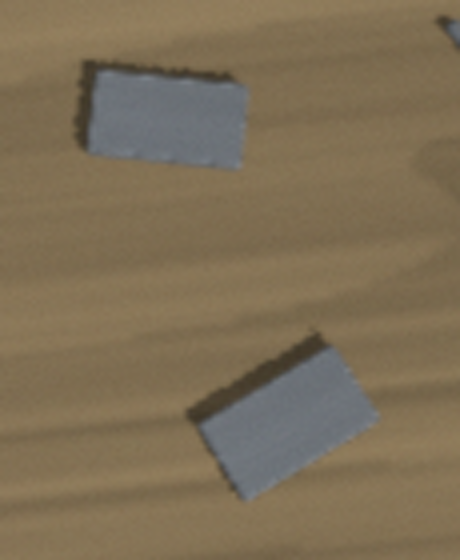

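```bash
cat >> h.py <<'E'
def plan(p,yaw,s=None):
    """rows numbers: shift in tool axes, rotvec deg; target pointing straight down, tool x at yaw deg"""
    s=s or get_state();Rt,p0=tool(s)
    y=np.radians(yaw);X=np.array([np.cos(y),np.sin(y),0]);Z=np.array([0,0,-1.]);Y=np.cross(Z,X)
    Rg=R.from_matrix(np.c_[X,Y,Z])
    sh=Rt.inv().apply(np.asarray(p)-p0);rv=np.degrees((Rt.inv()*Rg).as_rotvec())
    x=Rt.as_matrix()[:,0];print("t",s["t"],"tcp",p0.round(4),"yaw",np.degrees(np.arctan2(x[1],x[0])).round(2),"F",np.round(s["ft_force"],1),"w",round(s["gripper_width"],3))
    print("shift",sh.round(4),"turn",rv.round(2))
E
python3 -c "
from h import *
plan([.442,.074,.23],69.8)"
```

```text
t 0.15 tcp [0.2223 0.557  0.2304] yaw 158.24 F [-0.2  0.8  0.1] w 0.999
shift [-0.3831 -0.3672  0.0009] turn [-8.000e-02  6.000e-02  8.844e+01]
```

Request:
send_rows(
  motion=[
    [-1, -0.383, -0.367, 0, 0, 0, 88.4],
    [-1, -0.383, -0.367, 0, 0, 0, 88.4],
    [-1, -0.383, -0.367, 0, 0, 0, 88.4],
    [-1, -0.383, -0.367, 0, 0, 0, 88.4],
    [-1, -0.383, -0.367, 0, 0, 0, 88.4],
    [-1, -0.383, -0.367, 0, 0, 0, 88.4],
    [-1, -0.383, -0.367, 0, 0, 0, 88.4],
    [-1, -0.383, -0.367, 0, 0, 0, 88.4],
    [-1, -0.383, -0.367, 0, 0, 0, 88.4],
    [-1, -0.383, -0.367, 0, 0, 0, 88.4],
  ],
)

```text
t: 1.4
tcp_pos: [0.4425, 0.0726, 0.2307]
ee_rot: [-0.0, 0.821, 0.571, -0.001]
ft_force: [-0.0, -0.1, 0.6]
gripper_width: 0.998
```

```bash
python3 -c "
from h import *
plan([.442,.074,.23],69.8)
s=get_state();cv2.imwrite('pics/w1.png',get_image('wrist'));print(s)"
```

```text
t 1.4 tcp [0.4425 0.0726 0.2307] yaw 69.61 F [-0.  -0.1  0.6] w 0.998
shift [ 0.0012 -0.0009  0.0007] turn [-0.05  0.04 -0.19]
{'t': 1.4, 'joints': array([ 8.68397678e-02, -3.17137519e-01,  1.60972756e+00, -2.59680194e-04,
        1.85005199e+00,  4.42619871e-01]), 'qd': array([ 0.05562989, -0.01096702,  0.003449  ,  0.02018486,  0.0080276 ,
        0.00873515]), 'tau': array([ -1.41597882, -27.62530267, -41.89079762,  -0.2906409 ,
        -0.106689  ,  -0.10022799]), 'tcp_pos': array([0.44245892, 0.07256314, 0.23072682]), 'ee_rot': array([-1.52725609e-04,  8.21093265e-01,  5.70793797e-01, -5.17260516e-04]), 'ft_force': array([-0.01923545, -0.09108952,  0.58705927]), 'moment': array([ 0.06138526, -0.00767802, -0.00436835]), 'gripper_width': 0.9981213196865883}
```

View pics/w1.png

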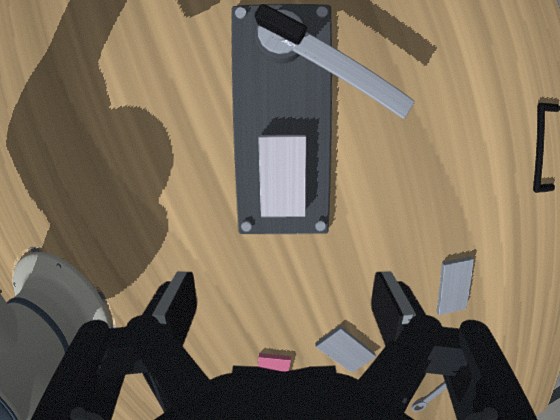

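```bash
cat >> h.py <<'E'
def rectw(im,s,z,seed,thr=None,sat=45,vmin=150,win=90):
    hsv=cv2.cvtColor(im,cv2.COLOR_BGR2HSV)
    m=((hsv[...,1]<sat)&(hsv[...,2]>vmin)).astype(np.uint8)
    n,l,st,_=cv2.connectedComponentsWithStats(m)
    i=l[int(seed[1]),int(seed[0])]
    if i==0: print("seed not in mask",hsv[int(seed[1]),int(seed[0])]);return
    c=max(cv2.findContours((l==i).astype(np.uint8),0,1)[0],key=cv2.contourArea)[:,0]
    w=np.array([wpix2w(p,z,s)[:2] for p in c])*1000
    r=cv2.minAreaRect(w.astype(np.float32));b=cv2.boxPoints(r)
    e=[np.linalg.norm(b[1]-b[0]),np.linalg.norm(b[2]-b[1])];k=int(np.argmax(e));v=b[k+1]-b[k]
    print("ctr",np.round(r[0],1),"edges",np.round(e,1),"ang",round(np.degrees(np.arctan2(v[1],v[0]))%180,2),"px",len(c))
    return np.array(r[0])/1000
E
python3 -c "
from h import *
s=dict(t=0,tcp_pos=np.array([0.44245892, 0.07256314, 0.23072682]),ee_rot=np.array([-1.52725609e-04,  8.21093265e-01,  5.70793797e-01, -5.17260516e-04]))
im=cv2.imread('pics/w1.png')
hs=cv2.cvtColor(im,cv2.COLOR_BGR2HSV);print(hs[180,280],hs[180,325],hs[60,350],hs[350,350],hs[270,456])
rectw(im,s,.03,(280,180))
for v in(110,):
  rectw(im,s,.01,(342,343),vmin=v,sat=60); rectw(im,s,.01,(456,285),vmin=v,sat=60)
print(w2wpix([.494,.215,.106],s),w2wpix([.494+.145*np.cos(np.radians(-50.2)),.215+.145*np.sin(np.radians(-50.2)),.066],s))
plan([.439,-.2156,.2],114.5)
"
```

```text
[115  16 206] [107  46  78] [110  31 164] [107  26 156] [107  32 160]
ctr [441.8  75.5] edges [49.6 88.8] ang 69.62 px 247
ctr [ 437.  -213.9] edges [94.4 50.5] ang 114.93 px 124
ctr [ 621.6 -166.7] edges [54.7 93.4] ang 77.39 px 158
[281.49178844  21.7967747 ] [410.33015784 111.95565707]
t 1.45 tcp [0.4421 0.0738 0.2309] yaw 69.74 F [1.  0.4 0.8] w 1.0
shift [-0.2726  0.0974  0.0308] turn [-6.000e-02 -2.000e-02 -4.476e+01]
```

Request:
send_rows(
  motion=[
    [-1, -0.272, 0.097, 0.03, 0, 0, -44.8],
    [-1, -0.272, 0.097, 0.03, 0, 0, -44.8],
    [-1, -0.272, 0.097, 0.05, 0, 0, -44.8],
    [-1, -0.272, 0.097, 0.08, 0, 0, -44.8],
    [-1, -0.272, 0.097, 0.1, 0, 0, -44.8],
    [-1, -0.272, 0.097, 0.1, 0, 0, -44.8],
    [-1, -0.272, 0.097, 0.1, 0, 0, -44.8],
    [-1, -0.272, 0.097, 0.1, 0, 0, -44.8],
    [-1, -0.272, 0.097, 0.1, 0, 0, -44.8],
  ],
)

```text
t: 2.58
tcp_pos: [0.4403, -0.2132, 0.1327]
ee_rot: [0.001, 0.539, 0.842, 0.0]
ft_force: [-0.3, -0.0, 0.6]
gripper_width: 0.998
```

```bash
python3 -c "
from h import *
s=get_state();im=get_image('wrist');cv2.imwrite('pics/w2.png',im);print(np.abs(s['qd']).max(), w2wpix([.439,-.2156,.01],s))
c=w2wpix([.439,-.2156,.01],s)
rectw(im,s,.01,c,vmin=110,sat=60)
plan([.439,-.2156,.006],114.7)"
```

```text
0.003795557390807416 [280.5443751 202.6859213]
ctr [ 437.8 -214.9] edges [90.7 49.9] ang 114.67 px 310
t 2.625 tcp [ 0.4402 -0.2133  0.1326] yaw 114.76 F [-0.2  0.1 -0. ] w 0.997
shift [-0.0014 -0.0022  0.1266] turn [0.08 0.09 0.06]
```

View pics/w2.png

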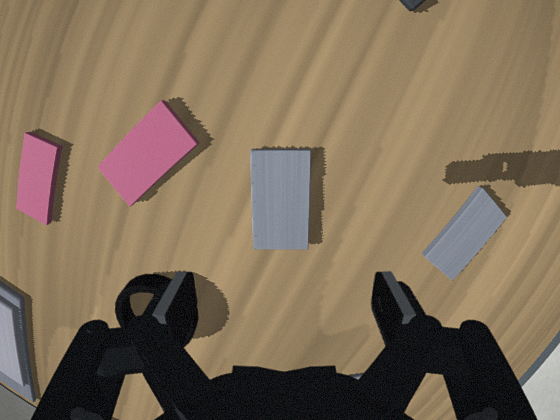

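```bash
python3 -c "
from h import *
c=camera_info('wrist');K=c['K'];T=c['T_tool_cam']
for uv,y in(((192,272),-.0425),((196,322),-.0425),((376,272),.0425),((180,272),-.0475)):
  a=(np.array(uv,float)-K[:2,2])/K[0,0];r=np.hypot(*a);d=T[:3,:3]@np.r_[a/r*np.sin(r),np.cos(r)];o=T[:3,3]
  k=(y-o[1])/d[1];print(uv,(o+k*d).round(4))
plan([.4384,-.2152,.004],114.7)
im=cv2.imread('pics/w2.png');cv2.imwrite('pics/f.png',cv2.resize(im[250:350,150:420],None,fx=2.9,fy=2.9,interpolation=2))
"
```

```text
(192, 272) [ 0.008  -0.0425 -0.0143]
(196, 322) [-0.0173 -0.0425 -0.0202]
(376, 272) [ 0.0103  0.0425 -0.0182]
(180, 272) [ 0.0093 -0.0475 -0.0171]
t 2.625 tcp [ 0.4402 -0.2133  0.1326] yaw 114.76 F [-0.2  0.1 -0. ] w 0.997
shift [-0.0007 -0.0026  0.1286] turn [0.08 0.09 0.06]
```

View pics/f.png

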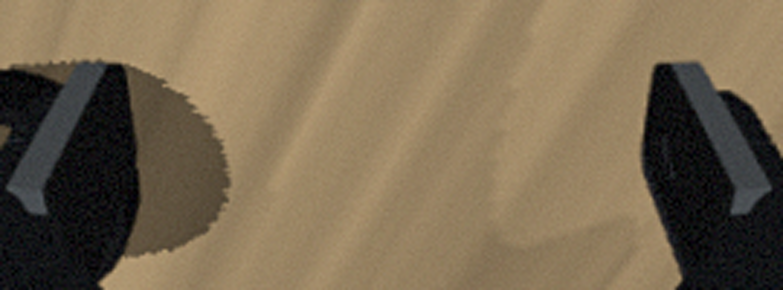

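Request:
send_rows(
  motion=[
    [-1, -0.001, -0.0026, 0.05, 0, 0, 0],
    [-1, -0.001, -0.0026, 0.1, 0, 0, 0],
    [-1, -0.001, -0.0026, 0.12, 0, 0, 0],
    [-1, -0.001, -0.0026, 0.1315, 0, 0, 0],
    [-1, -0.001, -0.0026, 0.1315, 0, 0, 0],
    [0.2, -0.001, -0.0026, 0.1315, 0, 0, 0],
    [0.4, -0.001, -0.0026, 0.1315, 0, 0, 0],
    [0.4, -0.001, -0.0026, 0.1315, 0, 0, 0],
    [0.4, -0.001, -0.0026, 0.1315, 0, 0, 0],
    [0.4, -0.001, -0.0026, 0.1315, 0, 0, 0],
  ],
)

```text
t: 3.88
tcp_pos: [0.4386, -0.2169, 0.0017]
ee_rot: [0.002, 0.54, 0.842, 0.0]
ft_force: [-0.0, 1.1, 6.0]
gripper_width: 0.557
```

```bash
python3 -c "
from h import *
plan([.4384,-.2152,.004],114.7)
s=get_state();im=get_image('wrist');cv2.imwrite('pics/w3.png',im)"
```

```text
t 3.875 tcp [ 0.4386 -0.2169  0.0017] yaw 114.64 F [-0.   1.1  6. ] w 0.557
shift [ 0.0016  0.0005 -0.0023] turn [ 0.12  0.14 -0.06]
```

View pics/w3.png

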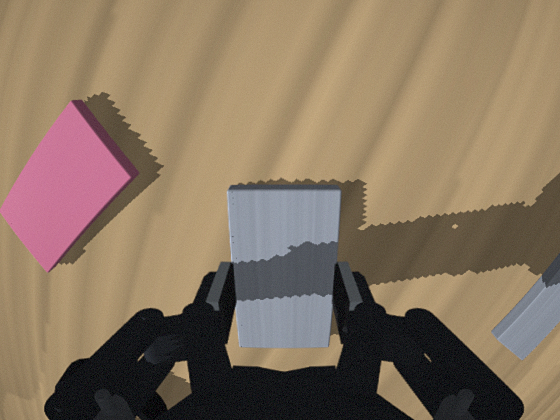

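```bash
python3 -c "
from h import *
s=get_state();Rt,p=tool(s)
for uv in((230,188),(341,188),(239,348),(328,348)):
  w=wpix2w(uv,.01,s);print((Rt.inv().apply(w-p)*1000).round(1))
plan([.4386,-.2169,.16],114.7)
"
```

```text
[ 46.8 -22.8  -8.5]
[46.8 25.4 -8.4]
[-44.8 -24.5  -8.3]
[-44.8  25.2  -8.2]
t 3.925 tcp [ 0.4386 -0.2169  0.0017] yaw 114.64 F [-0.3  0.6  6.5] w 0.56
shift [-0.0004  0.0003 -0.1583] turn [ 0.12  0.14 -0.06]
```

Request:
send_rows(
  motion=[
    [0.4, 0, 0, -0.03, 0, 0, 0],
    [0.4, 0, 0, -0.08, 0, 0, 0],
    [0.4, 0, 0, -0.13, 0, 0, 0],
    [0.4, 0, 0, -0.16, 0, 0, 0],
    [0.4, 0, 0, -0.16, 0, 0, 0],
  ],
)

```text
t: 4.55
tcp_pos: [0.4385, -0.217, 0.1622]
ee_rot: [0.002, 0.54, 0.842, 0.0]
ft_force: [0.3, -0.6, -5.0]
gripper_width: 0.558
```

```bash
python3 -c "
from h import *
plan([.442,.075,.16],69.7)
s=get_state();im=get_image('wrist');cv2.imwrite('pics/w4.png',im)"
```

```text
t 4.55 tcp [ 0.4385 -0.217   0.1622] yaw 114.63 F [ 0.3 -0.6 -5. ] w 0.558
shift [0.2639 0.1249 0.0015] turn [ 0.24  0.16 44.93]
```

View pics/w4.png

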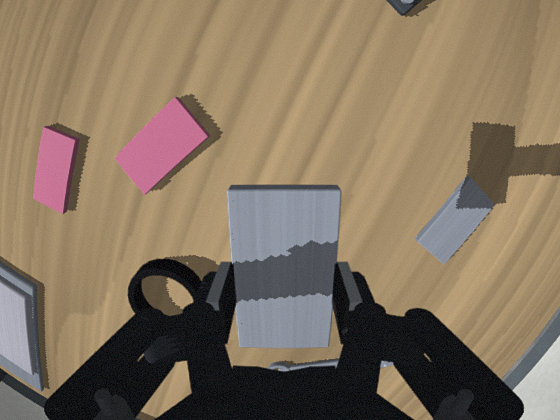

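Request:
send_rows(
  motion=[
    [0.4, 0.264, 0.125, 0, 0.2, 0.15, 44.9],
    [0.4, 0.264, 0.125, 0, 0.2, 0.15, 44.9],
    [0.4, 0.264, 0.125, 0, 0.2, 0.15, 44.9],
    [0.4, 0.264, 0.125, 0, 0.2, 0.15, 44.9],
    [0.4, 0.264, 0.125, 0.04, 0.2, 0.15, 44.9],
    [0.4, 0.264, 0.125, 0.07, 0.2, 0.15, 44.9],
    [0.4, 0.264, 0.125, 0.07, 0.2, 0.15, 44.9],
    [0.4, 0.264, 0.125, 0.07, 0.2, 0.15, 44.9],
    [0.4, 0.264, 0.125, 0.07, 0.2, 0.15, 44.9],
  ],
)

```text
t: 5.72
tcp_pos: [0.4419, 0.0748, 0.0912]
ee_rot: [-0.001, 0.821, 0.571, 0.0]
ft_force: [-0.6, 0.2, -4.7]
gripper_width: 0.56
```

```bash
python3 -c "
from h import *
plan([.4418,.0739,.0312],69.7)
s=get_state();im=get_image('wrist');cv2.imwrite('pics/w5.png',im);cv2.imwrite('pics/t5.png',cv2.resize(get_image('top')[200:300,90:240],None,fx=4,fy=4))"
```

```text
t 5.725 tcp [0.4419 0.0748 0.0912] yaw 69.65 F [-0.6  0.2 -4.7] w 0.56
shift [-0.001   0.0003  0.06  ] turn [-0.11 -0.1  -0.05]
```

View pics/w5.png

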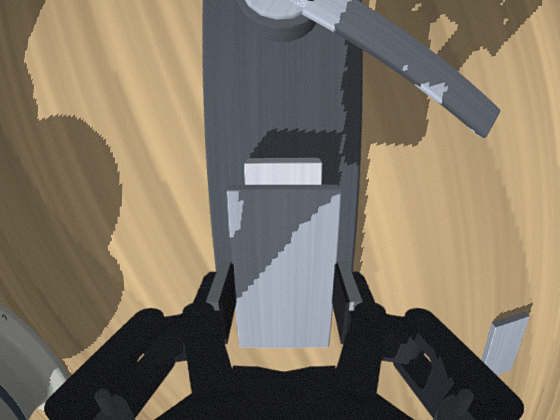

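```bash
python3 -c "
from h import *
s=get_state();Rt,p=tool(s)
for uv,z in(((245.5,158),.03),((322,158),.03),((228,189),p[2]+.0085),((341,188),p[2]+.0085)):
  w=wpix2w(uv,z,s);print((Rt.inv().apply(w-p)*1000).round(1), w.round(4))
"
```

```text
[ 48.4 -23.8  61.3] [0.4364 0.1288 0.03  ]
[48.5 25.1 61.2] [0.4822 0.1118 0.03  ]
[ 46.9 -23.5  -8.4] [0.4362 0.127  0.0997]
[47.4 25.6 -8.5] [0.4824 0.1104 0.0997]
```

Request:
send_rows(
  motion=[
    [0.4, 0.0003, 0, 0.03, -0.1, -0.1, 0],
    [0.4, 0.0003, 0, 0.05, -0.1, -0.1, 0],
    [0.4, 0.0003, 0, 0.057, -0.1, -0.1, 0],
    [0.4, 0.0003, 0, 0.0595, -0.1, -0.1, 0],
    [0.4, 0.0003, 0, 0.0595, -0.1, -0.1, 0],
  ],
)

```text
t: 6.45
tcp_pos: [0.4418, 0.076, 0.0317]
ee_rot: [-0.0, 0.821, 0.572, -0.0]
ft_force: [-1.8, -0.7, 1.0]
gripper_width: 0.559
```

```bash
python3 -c "
from h import *
plan([.4418,.0739,.0312],69.7)
s=get_state();im=get_image('wrist');cv2.imwrite('pics/w6.png',im)"
```

```text
t 6.45 tcp [0.4418 0.076  0.0317] yaw 69.72 F [-1.8 -0.7  1. ] w 0.559
shift [-0.002   0.0008  0.0005] turn [-0.01 -0.    0.02]
```

View pics/w6.png

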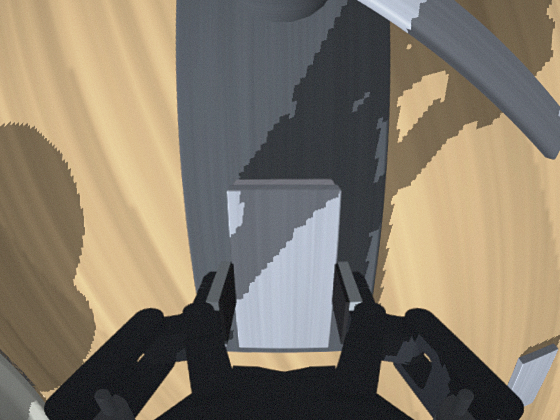

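Request:
send_rows(
  motion=[
    [-0.1, 0, 0, 0, 0, 0, 0],
    [-0.4, 0, 0, 0, 0, 0, 0],
    [-1, 0, 0, 0, 0, 0, 0],
    [-1, 0, 0, 0, 0, 0, 0],
    [-1, 0, 0, -0.03, 0, 0, 0],
    [-1, 0, 0, -0.09, 0, 0, 0],
    [-1, 0, 0, -0.13, 0, 0, 0],
    [-1, 0, 0, -0.13, 0, 0, 0],
  ],
)

```text
t: 7.5
tcp_pos: [0.4431, 0.0764, 0.1646]
ee_rot: [0.001, 0.82, 0.572, 0.002]
ft_force: [0.0, -0.5, -0.1]
gripper_width: 1.0
```

```bash
python3 -c "
from h import *
plan([.6230,-.168,.16],77.2)
s=get_state();im=get_image('wrist');cv2.imwrite('pics/w7.png',im)
print(w2wpix([.442,.075,.04],s),w2wpix([.442,.075,.03],s))
rectw(im,s,.04,w2wpix([.442,.075,.04],s),vmin=110,sat=60)"
```

```text
t 7.5 tcp [0.4431 0.0764 0.1646] yaw 69.75 F [ 0.  -0.5 -0.1] w 1.0
shift [-0.167   0.2534  0.0053] turn [ 0.27 -0.14 -7.45]
[281.81090422 203.00130533] [281.83879349 199.63065717]
ctr [442.4  77.6] edges [50.1 89.2] ang 69.69 px 308
```

View pics/w7.png

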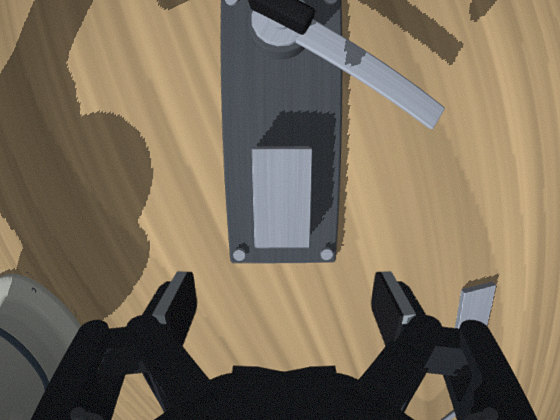

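```bash
python3 -c "
from h import *
im=cv2.imread('pics/w7.png');cv2.imwrite('pics/c7.png',cv2.resize(im[135:260,235:330],None,fx=4.6,fy=4.6,interpolation=0))
im=get_image('top');cv2.imwrite('pics/t7.png',cv2.resize(im[200:300,90:240],None,fx=5,fy=5,interpolation=0))
im=get_image('scene');cv2.imwrite('pics/s7.png',cv2.resize(im[220:320,320:420],None,fx=5,fy=5,interpolation=0))"
```

```text
(no output)
```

View pics/c7.png

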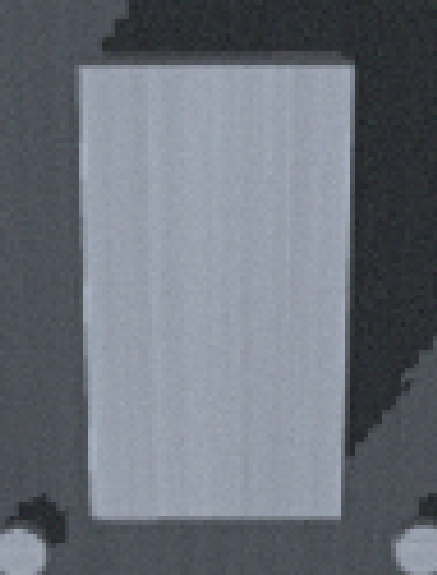

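View pics/s7.png

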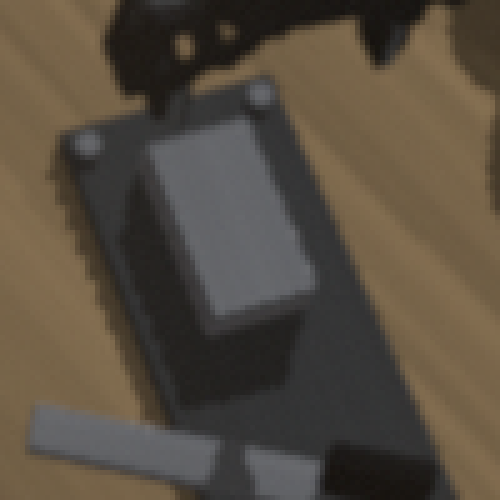

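```bash
cat >> h.py <<'E'
def rectc(cam,im,z,seed,vmin,sat=50):
    hsv=cv2.cvtColor(im,cv2.COLOR_BGR2HSV)
    m=((hsv[...,1]<sat)&(hsv[...,2]>vmin)).astype(np.uint8)
    n,l,st,ce=cv2.connectedComponentsWithStats(m)
    i=l[int(round(seed[1])),int(round(seed[0]))]
    if not i: print("noseed",hsv[int(round(seed[1])),int(round(seed[0]))]);return
    c=cv2.findContours((l==i).astype(np.uint8),0,1)[0][0][:,0]
    w=np.array([pix2w(cam,p,z)[:2] for p in c])*1000
    r=cv2.minAreaRect(w.astype(np.float32));b=cv2.boxPoints(r)
    # area centroid by fine mask
    ys,xs=np.nonzero(l==i);cc=np.mean([pix2w(cam,p,z)[:2] for p in zip(xs,ys)],0)*1000
    print(cam,"rect",np.round(r[0],1),np.round(r[1],1),"centroid",cc.round(1),len(xs))
E
python3 -c "
from h import *
a=cv2.imread('pics/scene0.png');b=get_image('scene')
for v in(75,90,100): 
  rectc('scene',a,.03,w2pix('scene',[.442,.075,.03]),v)
  rectc('scene',b,.04,w2pix('scene',[.442,.075,.04]),v)
plan([.6230,-.168,.16],77.2)
"
```

```text
scene rect [442.9  75.2] [92.4 52.1] centroid [443.4  75.9] 826
scene rect [442.9  77.3] [91.3 50.9] centroid [443.4  78. ] 802
scene rect [442.8  75.2] [90.3 50. ] centroid [443.2  75.9] 775Traceback (most recent call last):
  File "<string>", line 6, in <module>
    rectc('scene',b,.04,w2pix('scene',[.442,.075,.04]),v)
    ~~~~~^^^^^^^^^^^^^^^^^^^^^^^^^^^^^^^^^^^^^^^^^^^^^^^^
  File "h.py", line 52, in rectc
    ys,xs=np.nonzero(l==i);cc=np.mean([pix2w(cam,p,z)[:2] for p in zip(xs,ys)],0)*1000
                                       ~~~~~^^^^^^^^^
  File "h.py", line 5, in pix2w
    c=camera_info(cam);Rm=cv2.Rodrigues(c["rvec"])[0];t=c["tvec"]
ValueError: time passes only in moves, steps and waits
```

Request:
send_rows(
  motion=[
    [-1, -0.167, 0.253, 0.005, 0.25, -0.1, -7.4],
    [-1, -0.167, 0.253, 0.005, 0.25, -0.1, -7.4],
    [-1, -0.167, 0.253, 0.005, 0.25, -0.1, -7.4],
    [-1, -0.167, 0.253, 0.005, 0.25, -0.1, -7.4],
    [-1, -0.167, 0.253, 0.03, 0.25, -0.1, -7.4],
    [-1, -0.167, 0.253, 0.03, 0.25, -0.1, -7.4],
    [-1, -0.167, 0.253, 0.03, 0.25, -0.1, -7.4],
    [-1, -0.167, 0.253, 0.03, 0.25, -0.1, -7.4],
  ],
)

```text
t: 8.7
tcp_pos: [0.6206, -0.1671, 0.1311]
ee_rot: [-0.002, 0.781, 0.624, -0.002]
ft_force: [0.2, -0.2, -0.9]
gripper_width: 1.002
```

```bash
python3 -c "
from h import *
s=get_state();im=get_image('wrist');cv2.imwrite('pics/w8.png',im);print(np.abs(s['qd']).max())
c=w2wpix([.6235,-.168,.01],s);print(c)
rectw(im,s,.01,c,vmin=110,sat=60)
plan([.6230,-.168,.001],77.2)"
```

```text
0.015011358184168282
[287.3302397  201.96927183]
ctr [ 623.3 -168.7] edges [49.9 89.6] ang 77.57 px 311
t 8.75 tcp [ 0.6208 -0.1671  0.1315] yaw 77.22 F [ 0.1  0.2 -0.5] w 1.0
shift [-1.000e-04  3.000e-03  1.305e-01] turn [-0.26  0.11  0.02]
```

View pics/w8.png

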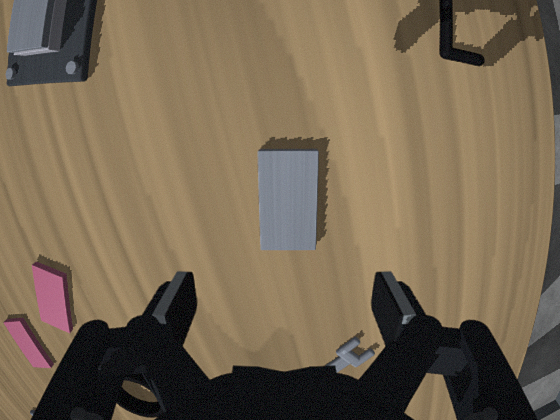

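Request:
send_rows(
  motion=[
    [-1, -0.001, 0.003, 0.05, -0.2, 0.1, 0.2],
    [-1, -0.001, 0.003, 0.1, -0.2, 0.1, 0.2],
    [-1, -0.001, 0.003, 0.12, -0.2, 0.1, 0.2],
    [-1, -0.001, 0.003, 0.1305, -0.2, 0.1, 0.2],
    [-1, -0.001, 0.003, 0.1305, -0.2, 0.1, 0.2],
    [0.2, -0.001, 0.003, 0.1305, -0.2, 0.1, 0.2],
    [0.4, -0.001, 0.003, 0.1305, -0.2, 0.1, 0.2],
    [0.4, -0.001, 0.003, 0.1305, -0.2, 0.1, 0.2],
    [0.4, -0.001, 0.003, 0.1305, -0.2, 0.1, 0.2],
    [0.4, -0.001, 0.003, 0.1305, -0.2, 0.1, 0.2],
  ],
)

```text
t: 10.0
tcp_pos: [0.6235, -0.1702, 0.0014]
ee_rot: [-0.0, 0.783, 0.622, -0.0]
ft_force: [-0.0, -0.3, 6.2]
gripper_width: 0.558
```

```bash
python3 -c "
from h import *
plan([.6230,-.168,.16],77.2)
s=get_state();im=get_image('wrist');cv2.imwrite('pics/w9.png',im)
c=w2wpix(s['tcp_pos'],s);print(c)"
```

```text
t 10.0 tcp [ 0.6235 -0.1702  0.0014] yaw 76.94 F [-0.  -0.3  6.2] w 0.558
shift [ 0.002  -0.001  -0.1586] turn [-0.02  0.02 -0.26]
[282.3026507  273.84525883]
```

View pics/w9.png

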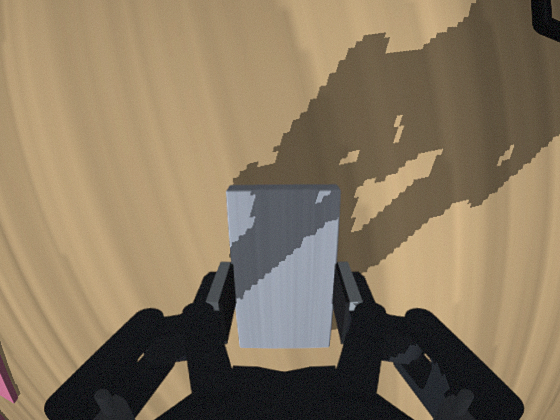

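Request:
send_rows(
  motion=[
    [0.4, 0, 0, -0.03, 0, 0, 0],
    [0.4, 0, 0, -0.08, 0, 0, 0],
    [0.4, 0, 0, -0.13, 0, 0, 0],
    [0.4, 0, 0, -0.16, 0, 0, 0],
    [0.4, 0, 0, -0.16, 0, 0, 0],
  ],
)

```text
t: 10.68
tcp_pos: [0.6241, -0.1703, 0.1621]
ee_rot: [0.001, 0.783, 0.622, 0.0]
ft_force: [0.8, -0.9, -4.6]
gripper_width: 0.558
```

```bash
python3 -c "
from h import *
plan([.4412,.0740,.16],69.7)"
```

```text
t 10.675 tcp [ 0.6241 -0.1703  0.1621] yaw 76.94 F [ 0.8 -0.9 -4.6] w 0.558
shift [ 0.1967 -0.2334  0.0016] turn [0.1  0.03 7.24]
```

Request:
send_rows(
  motion=[
    [0.4, 0.197, -0.233, 0, 0.1, 0, 7.2],
    [0.4, 0.197, -0.233, 0, 0.1, 0, 7.2],
    [0.4, 0.197, -0.233, 0, 0.1, 0, 7.2],
    [0.4, 0.197, -0.233, 0, 0.1, 0, 7.2],
    [0.4, 0.197, -0.233, 0, 0.1, 0, 7.2],
    [0.4, 0.197, -0.233, 0.04, 0.1, 0, 7.2],
    [0.4, 0.197, -0.233, 0.06, 0.1, 0, 7.2],
    [0.4, 0.197, -0.233, 0.06, 0.1, 0, 7.2],
    [0.4, 0.197, -0.233, 0.06, 0.1, 0, 7.2],
    [0.4, 0.197, -0.233, 0.06, 0.1, 0, 7.2],
  ],
)

```text
t: 11.92
tcp_pos: [0.4413, 0.0743, 0.1014]
ee_rot: [-0.001, 0.821, 0.571, -0.001]
ft_force: [0.8, 0.9, -5.0]
gripper_width: 0.562
```

```bash
python3 -c "
from h import *
plan([.4412,.0740,.0410],69.7)
s=get_state();im=get_image('wrist');cv2.imwrite('pics/w10.png',im)"
```

```text
t 11.925 tcp [0.4413 0.0743 0.1014] yaw 69.68 F [ 0.8  0.9 -5. ] w 0.562
shift [-0.0003  0.0002  0.0604] turn [-0.19 -0.01 -0.02]
```

View pics/w10.png

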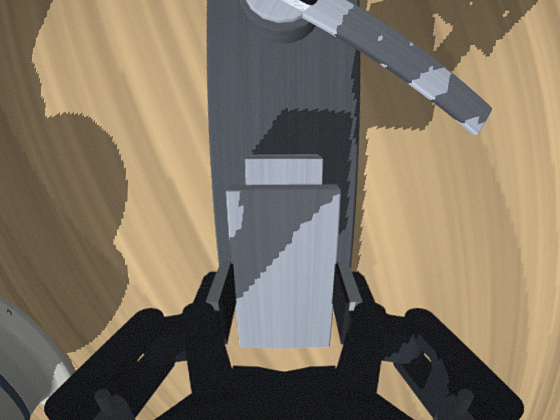

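Request:
send_rows(
  motion=[
    [0.4, -0.0008, 0.0002, 0.03, -0.2, 0, 0],
    [0.4, -0.0008, 0.0002, 0.05, -0.2, 0, 0],
    [0.4, -0.0008, 0.0002, 0.057, -0.2, 0, 0],
    [0.4, -0.0008, 0.0002, 0.06, -0.2, 0, 0],
    [0.4, -0.0008, 0.0002, 0.06, -0.2, 0, 0],
  ],
)

```text
t: 12.6
tcp_pos: [0.4408, 0.0739, 0.0414]
ee_rot: [0.0, 0.82, 0.572, 0.0]
ft_force: [-2.0, 0.2, -1.6]
gripper_width: 0.557
```

```bash
python3 -c "
from h import *
plan([.4412,.0740,.0410],69.7)
s=get_state();im=get_image('wrist');cv2.imwrite('pics/w11.png',im)"
```

```text
t 12.6 tcp [0.4408 0.0739 0.0414] yaw 69.73 F [-2.   0.2 -1.6] w 0.557
shift [0.0002 0.0004 0.0004] turn [ 0.02 -0.01  0.03]
```

View pics/w11.png

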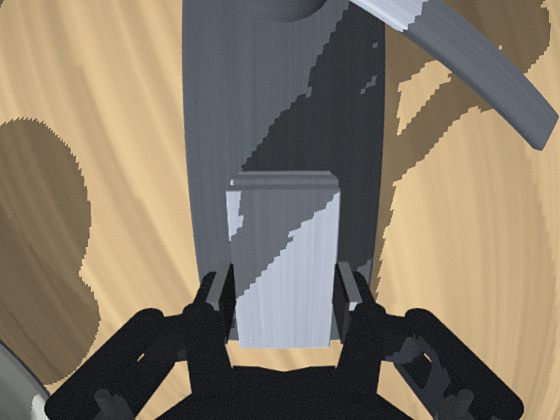

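Request:
send_rows(
  motion=[
    [0.4, 0, 0, 0.0003, 0, 0, 0],
    [-0.1, 0, 0, 0.0003, 0, 0, 0],
    [-0.4, 0, 0, 0, 0, 0, 0],
    [-1, 0, 0, 0, 0, 0, 0],
    [-1, 0, 0, 0, 0, 0, 0],
    [-1, 0, 0, -0.03, 0, 0, 0],
    [-1, 0, 0, -0.09, 0, 0, 0],
    [-1, 0, 0, -0.13, 0, 0, 0],
    [-1, 0, 0, -0.13, 0, 0, 0],
  ],
)

```text
t: 13.78
tcp_pos: [0.442, 0.0741, 0.1743]
ee_rot: [0.001, 0.82, 0.572, 0.003]
ft_force: [0.4, 0.2, -0.8]
gripper_width: 0.999
```

```bash
python3 -c "
from h import *
plan([.494,.215,.20],129.8)
s=get_state();im=get_image('wrist');cv2.imwrite('pics/w12.png',im)
rectw(im,s,.05,w2wpix([.442,.075,.05],s),vmin=110,sat=60)
b=get_image('scene');cv2.imwrite('pics/s12.png',b)"
```

```text
t 13.775 tcp [0.442  0.0741 0.1743] yaw 69.74 F [ 0.4  0.2 -0.8] w 0.999
shift [ 0.1503  0.0002 -0.0253] turn [ 3.500e-01  2.000e-02 -6.006e+01]
ctr [441.4  75.6] edges [50.2 90. ] ang 69.98 px 308
```

View pics/w12.png

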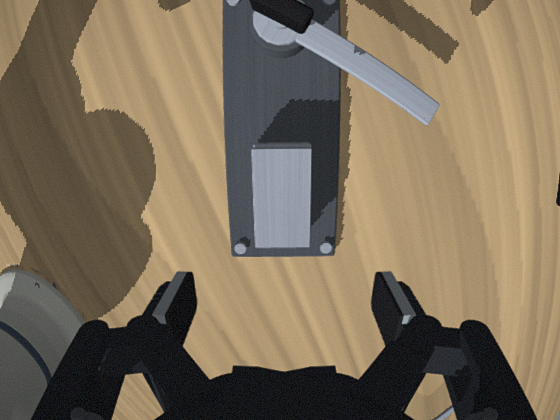

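Request:
send_rows(
  motion=[
    [-1, 0.15, 0, -0.025, 0.3, 0, -60],
    [-1, 0.15, 0, -0.025, 0.3, 0, -60],
    [-1, 0.15, 0, -0.025, 0.3, 0, -60],
    [-1, 0.15, 0, -0.025, 0.3, 0, -60],
    [-1, 0.15, 0, -0.025, 0.3, 0, -60],
    [-1, 0.15, 0, -0.025, 0.3, 0, -60],
    [-1, 0.15, 0, -0.025, 0.3, 0, -60],
    [-1, 0.15, 0, -0.025, 0.3, 0, -60],
  ],
)

```text
t: 14.88
tcp_pos: [0.4918, 0.2145, 0.1937]
ee_rot: [-0.004, 0.426, 0.905, -0.003]
ft_force: [-0.7, -0.3, 0.1]
gripper_width: 1.001
```

```bash
python3 -c "
from h import *
plan([.494,.215,.075],129.8)
s=get_state();im=get_image('wrist');cv2.imwrite('pics/w13.png',im)
print(w2wpix([.494,.215,.106],s))
u=np.radians(129.8);X=np.array([np.cos(u),np.sin(u),0]);Y=np.array([-X[1],X[0],0])
for a,b in((1,1),(1,-1),(-1,1),(-1,-1)):
  p=np.array([.494,.215,.106])+.022*a*X+.007*b*Y;print(w2wpix(p,s).round(1))"
```

```text
t 14.875 tcp [0.4918 0.2145 0.1937] yaw 129.61 F [-0.7 -0.3  0.1] w 1.001
shift [-0.0015  0.0029  0.1187] turn [-0.43 -0.24 -0.19]
[286.91067319 216.47595939]
[277.4 188.4]
[296.4 188.3]
[277.9 243. ]
[295.9 243. ]
```

View pics/w13.png

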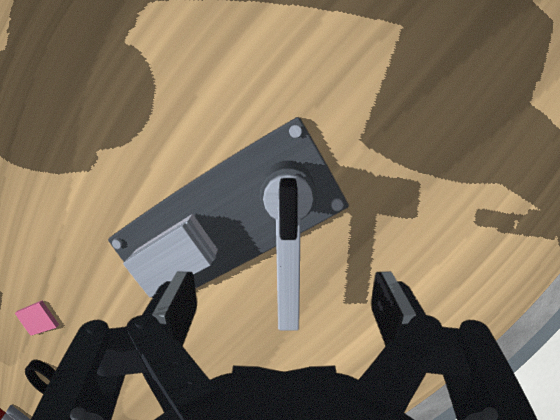

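```bash
python3 -c "
from h import *
im=cv2.imread('pics/w13.png');g=cv2.cvtColor(im,cv2.COLOR_BGR2GRAY)
print(g[175:250:3,288]);print(g[210,262:312]);print(g[230,262:312])
cv2.imwrite('pics/c13.png',cv2.resize(im[165:255,250:330],None,fx=6,fy=6,interpolation=0))"
```

```text
[138  39  22   8  32  31  32  36  21  33  33  30  29  26  27  27  32  23
  26  27  30  11 169 166 167]
[ 83  86  80  87 122 180 177 175 170 176 172 175 171 174 170 179 180  90
  29  35  24  30  31  30  29  35  37  29  20  30  26  30  33  16  26  54
  92  94  99  95  96  98  90  95  93  94  97  72  48  44]
[ 80  83  78  79  83  81  84  80  84  83  83  83  77  92 200 203 184 101
  44  23  30  33  30  33  23  29  32  30  35  33  27  24  23  10  22  87
 156 117  88  83  77  71  73  69  78  87  94  93  92  92]
```

View pics/c13.png

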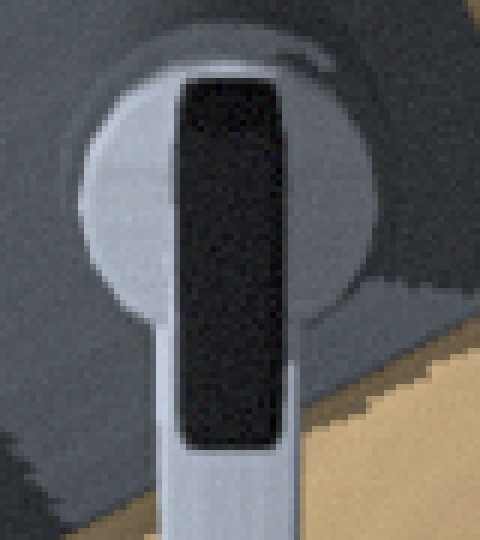

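```bash
python3 -c "
from h import *
s=get_state();Rt,p=tool(s);print(w2wpix([.494,.215,.066],s))
for z,uv in((.066,(288,200)),(.106,(288.3,212.2))): print(wpix2w(uv,z,s).round(4))
for z,uv in((.066,(277,329.5)),(.066,(299,329.5))): print(wpix2w(uv,z,s).round(4))
"
```

```text
[286.66569972 200.79686804]
[0.4944 0.2163 0.066 ]
[0.4928 0.2183 0.106 ]
[0.5774 0.099  0.066 ]
[0.5954 0.1139 0.066 ]
```

```bash
python3 -c "
from h import *
plan([.4942,.2162,.076],129.8)"
```

```text
t 14.925 tcp [0.4919 0.2145 0.1941] yaw 129.63 F [-0.6  0.6 -0.5] w 1.002
shift [-0.0007  0.0037  0.118 ] turn [-0.4  -0.23 -0.16]
```

Request:
send_rows(
  motion=[
    [-1, -0.0007, 0.0037, 0.03, -0.4, -0.2, -0.2],
    [-1, -0.0007, 0.0037, 0.07, -0.4, -0.2, -0.2],
    [-1, -0.0007, 0.0037, 0.1, -0.4, -0.2, -0.2],
    [-1, -0.0007, 0.0037, 0.117, -0.4, -0.2, -0.2],
    [-1, -0.0007, 0.0037, 0.117, -0.4, -0.2, -0.2],
    [-1, -0.0007, 0.0037, 0.117, -0.4, -0.2, -0.2],
  ],
)

```text
t: 15.68
tcp_pos: [0.4954, 0.2167, 0.0796]
ee_rot: [0.001, 0.423, 0.906, 0.001]
ft_force: [0.6, -0.2, -0.2]
gripper_width: 1.001
```

```bash
python3 -c "
from h import *
plan([.4942,.2162,.076],129.8)
s=get_state();im=get_image('wrist');cv2.imwrite('pics/w14.png',im)"
```

```text
t 15.675 tcp [0.4954 0.2167 0.0796] yaw 129.92 F [ 0.6 -0.2 -0.2] w 1.001
shift [ 0.0004 -0.0012  0.0035] turn [0.2  0.04 0.12]
```

View pics/w14.png

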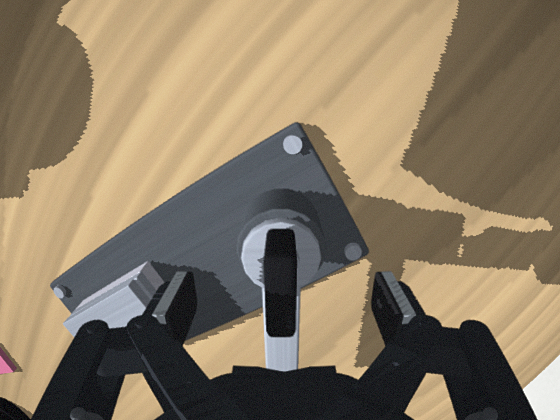

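Request:
send_rows(
  motion=[
    [-1, 0, -0.001, 0.003, 0.2, 0, 0.1],
    [0, 0, -0.001, 0.003, 0.2, 0, 0.1],
    [1, 0, -0.001, 0.003, 0.2, 0, 0.1],
    [1, 0, -0.001, 0.003, 0.2, 0, 0.1],
    [1, 0, -0.001, 0.003, 0.2, 0, 0.1],
    [1, 0, -0.001, 0.003, 0.2, 0, 0.1],
    [1, 0, -0.001, 0.003, 0.2, 0, 0.1],
  ],
)

```text
t: 16.6
tcp_pos: [0.494, 0.2158, 0.0751]
ee_rot: [-0.0, 0.424, 0.906, -0.001]
ft_force: [0.0, 0.7, 0.7]
gripper_width: 0.152
```

```bash
python3 -c "
from h import *
plan([.4942,.2162,.076],129.8)
s=get_state();print(s['moment'],s['joints']);im=get_image('wrist');cv2.imwrite('pics/w15.png',im)"
```

```text
t 16.6 tcp [0.494  0.2158 0.0751] yaw 129.85 F [0.  0.7 0.7] w 0.152
shift [ 0.0001  0.0004 -0.0009] turn [-0.1  -0.    0.05]
[ 0.08282476 -0.0568952   0.09874808] [ 3.49189969e-01 -4.49229612e-02  1.64571677e+00 -5.76902372e-04
  1.54249933e+00 -3.46281992e-01]
```

View pics/w15.png

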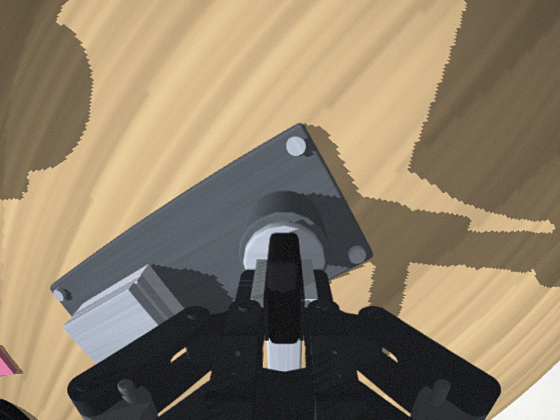

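Request:
send_rows(
  motion=[
    [1, 0, 0, 0, 0, 0, 6],
    [1, 0, 0, 0, 0, 0, 12],
    [1, 0, 0, 0, 0, 0, 18],
    [1, 0, 0, 0, 0, 0, 24],
    [1, 0, 0, 0, 0, 0, 30],
    [1, 0, 0, 0, 0, 0, 36],
    [1, 0, 0, 0, 0, 0, 42],
    [1, 0, 0, 0, 0, 0, 48],
    [1, 0, 0, 0, 0, 0, 48],
    [1, 0, 0, 0, 0, 0, 48],
  ],
)

```text
t: 17.9
tcp_pos: [0.4928, 0.2155, 0.0751]
ee_rot: [-0.001, 0.756, 0.655, -0.002]
ft_force: [-5.6, -2.7, 4.4]
gripper_width: 0.158
```

```bash
python3 -c "
from h import *
plan([.4942,.2160,.0755],69.8)
s=get_state();print(s['moment']);im=get_image('wrist');cv2.imwrite('pics/w16.png',im)
im=get_image('top');cv2.imwrite('pics/t16.png',cv2.resize(im[150:320,60:280],None,fx=3.5,fy=3.5,interpolation=2))"
```

```text
t 17.9 tcp [0.4928 0.2155 0.0751] yaw 81.86 F [-5.6 -2.7  4.4] w 0.158
shift [ 0.0007  0.0013 -0.0004] turn [-0.21  0.18 12.06]
[-0.19370482  0.68683163  0.19856856]
```

View pics/w16.png

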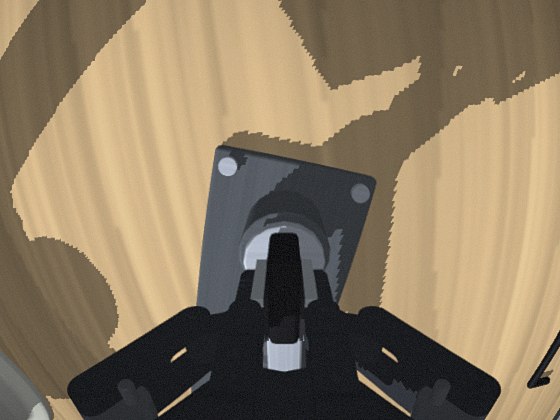

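View pics/t16.png

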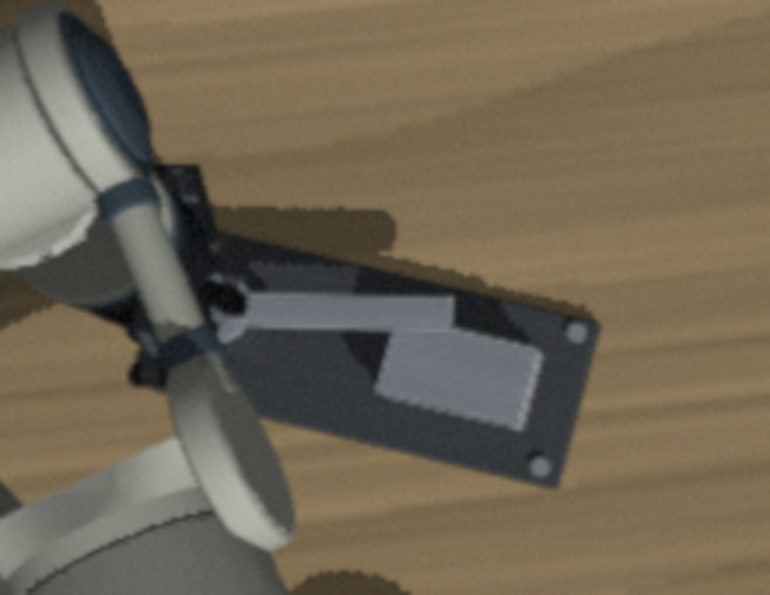

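Request:
send_rows(
  motion=[
    [1, 0.0003, 0.0005, 0, 0, 0, 4],
    [1, 0.0005, 0.001, 0, 0, 0, 8],
    [1, 0.0005, 0.001, 0, 0, 0, 12],
    [1, 0.0005, 0.001, 0, 0, 0, 12],
    [1, 0.0005, 0.001, 0, 0, 0, 12],
    [1, 0.0005, 0.001, 0, 0, 0, 12],
  ],
)

```text
t: 18.75
tcp_pos: [0.4925, 0.2155, 0.0751]
ee_rot: [-0.001, 0.82, 0.573, -0.004]
ft_force: [-12.2, -3.7, 7.5]
gripper_width: 0.154
```

```bash
python3 -c "
from h import *
plan([.4942,.2160,.0755],69.8)
s=get_state();print(s['moment']);im=get_image('wrist');cv2.imwrite('pics/w17.png',im)
im=get_image('top');cv2.imwrite('pics/t17r.png',im);cv2.imwrite('pics/t17.png',cv2.resize(im[150:320,60:280],None,fx=3.5,fy=3.5,interpolation=2))
im=get_image('scene');cv2.imwrite('pics/s17.png',cv2.resize(im[210:360,290:450],None,fx=4,fy=4,interpolation=2))
print(np.array([w2pix('top',[.4942,.216,.066])-[60,150], w2pix('top',[.4942-.145*.3469,.216-.145*.938,.066])-[60,150]])*3.5)
print(np.array([w2pix('top',[.4422+a,.0752+b,.05])-[60,150] for a,b in((.0078,.0509),(-.039,.0335),(-.0078,-.0509),(.039,-.0335))])*3.5)
"
```

```text
t 18.75 tcp [0.4925 0.2155 0.0751] yaw 69.87 F [-12.2  -3.7   7.5] w 0.154
shift [ 0.001   0.0015 -0.0005] turn [-0.35  0.31  0.07]
[-0.33894485  1.4773912   0.15484798]
[[213.46482115 305.20336269]
 [440.24294415 362.0435198 ]]
[[369.51996986 364.38044229]
 [402.34450279 436.84411365]
 [535.9587286  371.43477492]
 [502.12634235 300.19824969]]
```

View pics/t17.png

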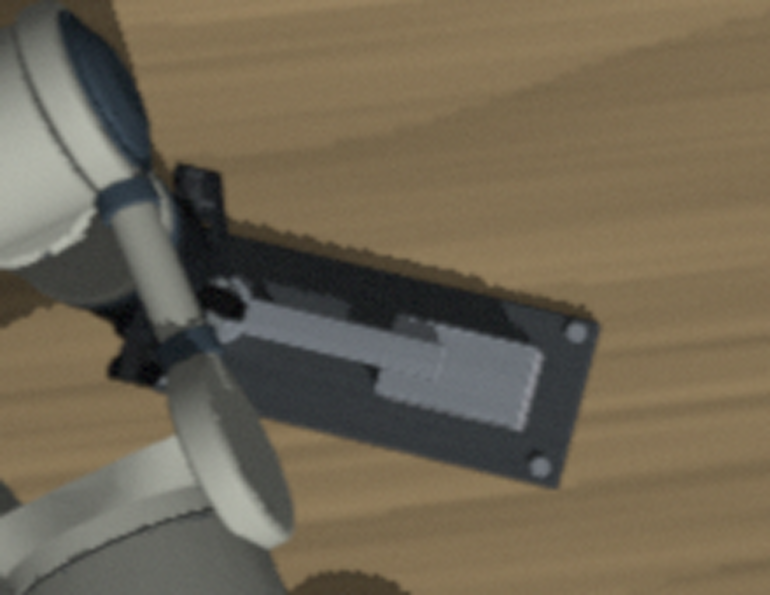

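View pics/s17.png

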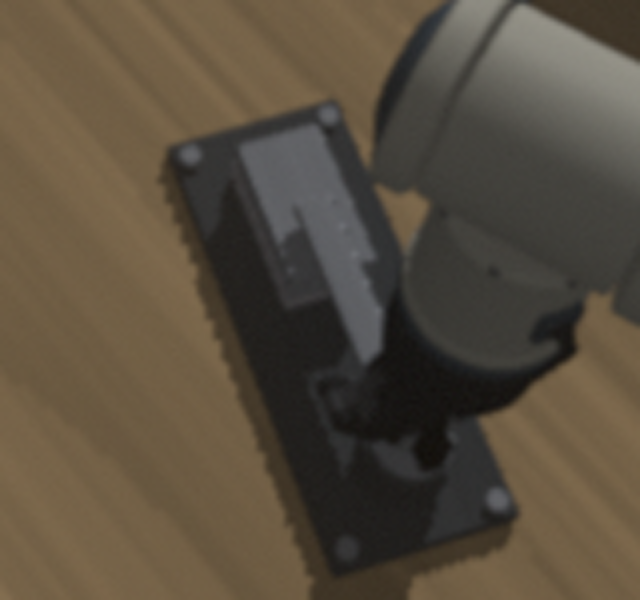

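View pics/w17.png

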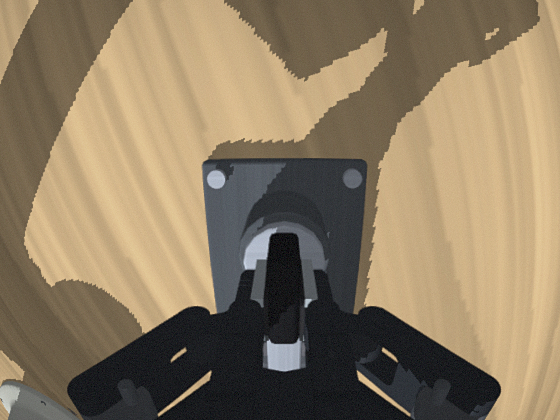

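```bash
python3 -c "
from h import *
ci=camera_info('top')
import h
h.camera_info=lambda n:ci
a=cv2.imread('pics/top0.png');b=cv2.imread('pics/t17r.png')
cv2.imwrite('pics/cmp.png',np.hstack([cv2.resize(x[230:290,160:230],None,fx=5.5,fy=5.5,interpolation=0) for x in(a,b)]))
for im,z in((a,.03),(b,.05)):
  e=np.array([.3469,.938,0]);n=np.array([-.938,.3469,0])
  c=np.array([.4422,.0752,z]);g=cv2.cvtColor(im,cv2.COLOR_BGR2GRAY).astype(np.float32)
  def prof(d,L,off,o):
    ts=np.arange(L-.012,L+.012,.0005);P=[]
    for t in ts:
      v=[]
      for w in off:
        u=w2pix('top',c+d*t+o*w).astype(np.float32)
        v.append(cv2.remap(g,u[:1].reshape(1,1),u[1:].reshape(1,1),1)[0,0])
      P.append(np.mean(v))
    P=np.array(P);hi,lo=P[:6].mean(),P[-6:].mean()
    k=np.argmax(-np.gradient(P));m=(hi+lo)/2;i=np.nonzero(P<m)[0]
    return round(ts[i[0]]*1000,1) if len(i) else None,round(hi),round(lo)
  q=np.arange(-.018,.019,.002)
  print('far(-y) end',prof(-e,.045,q,n),'sides',prof(n,.025,np.arange(-.04,-.008,.002),e),prof(-n,.025,np.arange(-.04,-.008,.002),e))
"
```

```text
far(-y) end (np.float64(48.0), 146, 57) sides (np.float64(25.0), 145, 57) (np.float64(26.5), 146, 39)
far(-y) end (np.float64(52.0), 113, 58) sides (np.float64(27.0), 113, 57) (np.float64(26.0), 112, 39)
```

View pics/cmp.png

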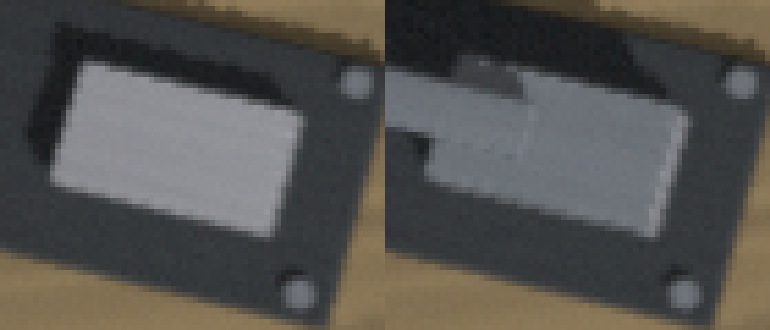

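Request:
send_rows(
  motion=[
    [1, 0, 0, 0, 0, 0, 0],
    [1, 0, 0, 0, 0, 0, 0],
    [1, 0, 0, 0, 0, 0, 0],
    [1, 0, 0, 0, 0, 0, 0],
  ],
)

```text
t: 19.4
tcp_pos: [0.4925, 0.2156, 0.0751]
ee_rot: [-0.001, 0.82, 0.573, -0.004]
ft_force: [-12.9, -3.7, 7.6]
gripper_width: 0.156
```

```bash
python3 -c "
from h import *
plan([.4942,.2160,.0755],69.8)
job_done()"
```

```text
t 19.4 tcp [0.4925 0.2156 0.0751] yaw 69.87 F [-12.9  -3.7   7.6] w 0.156
shift [ 0.001   0.0014 -0.0004] turn [-0.34  0.31  0.07]
the job is handed in; nothing more can be done
```

I stacked both grey plates on the bed block and released them. I then gripped the knob, turned it clockwise by about 60° to the third click, and handed in at 19.4 s still holding it. The job was handed in with no verdict reported.

- **Lower plate:** it sits about 2 mm off the bed centre along the jig's +y. The wrist and scene cameras agreed on this. It is within the 6 mm limit, so I left it.
- **Upper plate:** the wrist camera put it within about 1 mm of the bed centre, in line to about 0.3°.
- **Knob:** the tool yaw changed from 129.85° to 69.87°. In the top view the swing arm lies along the jig's axis over the pile, with the tip within about 1 px of where I predicted it.
- **Grip and force:** the jaws are closed on the bar at 0.156 opening. A steady side load of about 13 N remained at the wrist.
- **Disagreement:** the cameras differed by 1–2 mm on the bed and knob positions. A rough reading from the last top picture suggested the upper plate was about 3 mm off. I put that down to the pile's end faces showing in that view and did not check it separately.
- **Bystanders:** I never touched the tape, wrench, pull handle or pink look-alikes.

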